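Sweep the brass offcuts out of the sample press

TASK

Take the red-handled angled brush from its stand, reach in under the head of the sample press, set the bristles down on the bed behind the brass offcuts with light, definite contact, and sweep all four offcuts forward over the bed's front edge into the blue catch tray. Then put the brush back in its stand as you found it. Move the offcuts only with the brush, never with the gripper, do not ram the brush into the press or bump it hard with the arm, and leave the jar, the flask and the tip box where they are.

Things in the scene. Friction and masses are not known exactly. Their poses are not given: they have to be found in the camera images.
- press: White two-post sample press, fixed, with a dark steel bed, an overhanging head and a blue catch tray in front. Origin: on the table, straight below the middle of the head's front lower edge; x points into the press, y left, z up. Two posts 26 mm thick at x = 50, y = +-122 mm
- head_edge (a point): middle of the front lower edge of the press head, 165 mm above the bed; axes as the press. The head fills x 0 to 100, y +-150, z 0 to 80 mm from here, with a screw and cross-bar on top to z = 130; a ram 32 mm thick hangs at x = 72 down to z = -45
- tray (a point): centre of the blue catch tray's inner floor, 4 mm above the table and 41 mm below the bed; inside 97 mm along x by 202 mm along y, walls 4 mm thick, rim 31 mm above this floor; axes as the press. The tray stands right in front of the bed's front edge
- bed (a point): point on the upper face of the press bed (z = 45 mm), 20 mm in under the head on the middle line; axes as the press. From here the bed runs to its open front edge at x = -65, a back fence at x = 69, side fences at y = +-83 mm, the fences 14 mm high. Three offcuts start with centres at x = -12 to 8, the bar at x = -50 to -42
- brush: Loose angled bench brush, 120 g, with stiff bristles. Origin: centre of the bristles' underside. In its stand its z is up: yellow bristles and steel ferrule 34 mm high, 12 to 16 mm thick (x), 58 mm wide (y). The red handle, 20 mm thick, 18 mm wide (y), 128 mm long, starts at (0, 0, 28) mm and leans 35 degrees from z towards -x. Pinch it across y, fingers pointing down along it
- stand: Grey fixed brush stand. Origin: on the table under the bristles of a brush put away, whose axes lie along the stand's. Base 130 x 100 mm (x -90 to 40); the bristles rest at z = 10 mm in a well 28 x 72 mm, walls 9 mm high; a cradle with cheeks at y = +-16 mm carries the handle from below, 37 to 53 mm along it
- brush_grip (a point): point on the middle line of the brush handle to grip at, 95 mm along it, 33 mm from its free end; axes as the brush
- offcut_block: loose brass block 22 x 18 x 11 mm, origin at the centre of its underside
- offcut_slug: loose brass disc, 20 mm across, 10 mm high, origin at the centre of its underside
- offcut_ell: loose brass L-shaped piece within 22 x 20 mm, 10 mm high, origin at the middle of its underside
- offcut_bar: loose brass bar 14 x 26 x 10 mm, origin at the centre of its underside
- jar: amber jar, 68 mm across, 110 mm high, to be left alone; origin at the centre of its underside
- flask: green glass flask, 84 mm across, 130 mm high, to be left alone; origin at the centre of its underside
- tipbox: orange box of pipette tips, 120 x 85 x 64 mm, to be left alone; origin at the centre of its underside
There are look-alikes about, which are no part of the job. Of the things like the brush, leave any that is pink; of the rest the smaller one is meant.

How it is judged:
By the outcome, as a careful person would: the job done as asked, in the order asked, and still so for the second after the job is handed in, with the robot touching nothing.
It also fails if it takes over 64 s, if anything falls off the work surface, if the arm or the gripper's body presses on something with over 40 N, if the wrist force passes 120 N, or if a joint passes its speed limit or range.

ROBOT

A 6-joint arm with a two-finger parallel gripper is mounted at the origin on the work surface. World frame = base frame: x ahead of the robot, y to its left, z up, the work surface at z = 0. Lengths are in m, angles in rad, forces in N, time in s.
With the tool pointing down it reaches from about 0.375 to 0.9 m from the base axis. Payload 3.1 kg.
Tool frame: the origin (TCP) lies midway between the tips of the shut fingers; the grasp point (between the pads) lies 19 mm behind it; z points along the fingers, y is the line along which they close (so a half turn about z gives the same grasp; the last joint's range is limited). The gripper opens to 87 mm and grips with 3 to 60 N. Pads are 19 mm wide; open, the fingers measure 117 mm over their backs; the gripper's body (75 mm by 190 mm) begins 51 mm behind the grasp point.
Start: joints at [1.149, 0.527, 1.433, -0, 1.181, -0.178], TCP at [0.151, 0.607, 0.223] pointing down, gripper open.
Joint ranges: [-3.08, 3.08], [-0.75, 2.2], [0.22, 2.44], [-1.43, 4.57], [0, 2.65], [-2.85, 2.85]. Speed limits (rad/s): [2.79, 2.79, 3.14, 3.14, 3.14, 3.14].

INTERFACE

Orientations are given as a unit quaternion [x, y, z, w].
In Python, from rig import robot gives the robot as it stands.
- The arm moves only by the shell command python3 -m jog 'ROWS' [FORCE]. ROWS is a JSON object of lists of equal length, an entry for each row: "dp": the shift along the tool's x, y, z in mm, a list of three; "delta_rot": the turn, a rotation vector about the tool's x, y, z in rad, a list of three; "gripper": the opening, from -1 (shut) to 1 (fully open). A call has 1 to 12 rows; each row is the pose to reach, as a shift and turn from the pose commanded when the call began, along the tool's axes at that moment; what a row does not reach only later rows make up. A row lasts 1/10 s, in which the tool goes at most 50 mm and 8.59 degrees, less where a joint would pass 70% of its speed; a pose out of reach is approached as far as the arm can. A call with a gripper value outside its range is refused whole. The fingers move at their own pace and stop on an object; FORCE is the grip in N (left out, the last holds). Time passes only in rows, so rows that repeat a pose let the fingers close. It gives the time, the measured TCP pose, the force, the opening and the grip force at its end, in the units of the state.
- robot.get_obs(): the state, without advancing time (a new reading comes with each control period).
- robot.camera(name): name is "side" or "top"; returns the picture (384x512x3 uint8, red, green, blue); there is no depth.
- robot.camera_model(name): a dict with "fx", "fy", "cx", "cy" (pixels), "xyz" and "orientation" of the camera in the world. Camera axes: x right, y down, z forward; pixel columns grow to the right and rows downward; lengths in m; the calibration is good to about 2 mm. A picture is of the moment at which its call begins. camera_model takes no time and is no camera call.
- robot.hand_in(): hands the job in; it is judged then, once.
Trained networks look in the newest picture that a camera, given by its name, has taken for a name from the list of things; names that differ only in an ending like _2 or _b are one class to them, and where a whole thing is asked for, a point or a joint stands for the part that bears it (a point fixed in the world has none). Each returns a list of dicts, best first, with "score" (0 to 1); they miss things now and then, are a little off and sometimes report something else, mostly with a low value. They report only what shows in the picture. A call takes as long as a camera call. They do not tell look-alikes from the thing itself.
- robot.search_frame(name, camera): "rect" ([left, top, right, bottom] in pixels, round what is visible of it).
The state is a dict: "time": time; "q": joint angles; "joint_velocities": joint speeds; "joint_torque": joint torques, N m; "position": TCP position; "tool_rot": TCP orientation; "ft_force": force on the tool from outside, world axes, zero at the start; "moment": the same for the moment, N m; "grip_width": finger opening in m; "grip_force": force on a finger pad.
Only numpy, scipy, OpenCV 4.12 (cv2) and the standard library are available. Lean on these libraries where they do the work, as an engineer would, in place of code of your own. Each camera call takes 0.05 s, during which the arm holds its last target. There are 200 camera calls.

## Working session

There is one attempt and no reset: what is moved stays moved. The work goes in short steps, Python scripts to look and compute and a shell command to move; the robot and the scene stay as the last step left them, time stands still between calls to the robot, and variables do not carry over. Pictures are saved under pics/ and viewed, at most 10 in all, crops included, and the job is handed in when it is done.

```bash
mkdir -p pics; ls; python3 - <<'E'
from rig import robot
import cv2,numpy as np
for c in("side","top"):
    im=robot.camera(c); cv2.imwrite(f"pics/{c}0.png",im[:,:,::-1])
    m=robot.camera_model(c); print(c,m)
    for n in ["press","tray","brush","stand","offcut_block","offcut_slug","offcut_ell","offcut_bar"]:
        print(n,[(np.round(d["rect"]).tolist(),round(d["score"],2)) for d in robot.search_frame(n,c)][:4])
o=robot.get_obs();print(o)
E
```

```text
pics
side {'fx': 397.51870763213253, 'fy': 397.51870763213253, 'cx': 253.86581555243828, 'cy': 196.5113817215049, 'xyz': array([1.33497045, 0.02495974, 1.07603923]), 'orientation': array([ 0.66236088,  0.66595108, -0.24519303, -0.24014081])}
press [([242.0, 131.0, 336.0, 270.0], 0.92)]
tray [([246.0, 130.0, 339.0, 268.0], 0.58)]
brush [([87.0, 185.0, 141.0, 233.0], 0.91), ([132.0, 224.0, 172.0, 260.0], 0.67), ([183.0, 261.0, 225.0, 314.0], 0.6)]
stand [([138.0, 239.0, 186.0, 269.0], 0.77)]
offcut_block []
offcut_slug [([354.0, 188.0, 382.0, 230.0], 0.18)]
offcut_ell [([356.0, 189.0, 380.0, 229.0], 0.23)]
offcut_bar [([242.0, 128.0, 337.0, 270.0], 0.25)]
top {'fx': 352.3129403164773, 'fy': 352.3129403164773, 'cx': 256.33848778150735, 'cy': 193.45456990515112, 'xyz': array([0.37348772, 0.02037872, 1.04654291]), 'orientation': array([ 0.71850447, -0.68608228,  0.07843048, -0.08301266])}
press [([140.0, 124.0, 271.0, 260.0], 0.81)]
tray [([143.0, 122.0, 269.0, 266.0], 0.64)]
brush [([291.0, 123.0, 331.0, 160.0], 0.86), ([350.0, 168.0, 393.0, 192.0], 0.72), ([392.0, 209.0, 453.0, 268.0], 
[... 253 characters left out ...]
]
{'time': 0.9, 'q': array([ 1.14848731e+00,  5.27431286e-01,  1.43270967e+00, -2.90999446e-05,
        1.18137919e+00, -1.78507464e-01]), 'joint_velocities': array([ 0.00044843,  0.00119117, -0.00039939, -0.00175548, -0.00070796,
        0.00089543]), 'joint_torque': array([ 1.82766048e-04, -4.39996612e+01, -1.76990533e+01,  6.33836375e-02,
        5.02377748e-02, -1.82212278e-05]), 'position': array([0.15084676, 0.60650276, 0.22258758]), 'tool_rot': array([1.21593617e-01, 9.92579967e-01, 3.06498328e-05, 2.35867352e-05]), 'ft_force': array([ 0.5266104 ,  0.68072379, -0.42582353]), 'moment': array([-0.00833176, -0.02457158, -0.05795908]), 'grip_force': 0.0, 'grip_width': 0.08699687630008701}
```

```bash
python3 - <<'E'
import cv2
a=cv2.imread("pics/side0.png");b=cv2.imread("pics/top0.png")
cv2.imwrite("pics/s1.png",cv2.resize(a[100:340,60:400],None,fx=2.35,fy=2.35,interpolation=2))
cv2.imwrite("pics/t1.png",cv2.resize(b[90:330,100:460],None,fx=2.2,fy=2.2,interpolation=2))
E
```

```text
(no output)
```

View pics/s1.png

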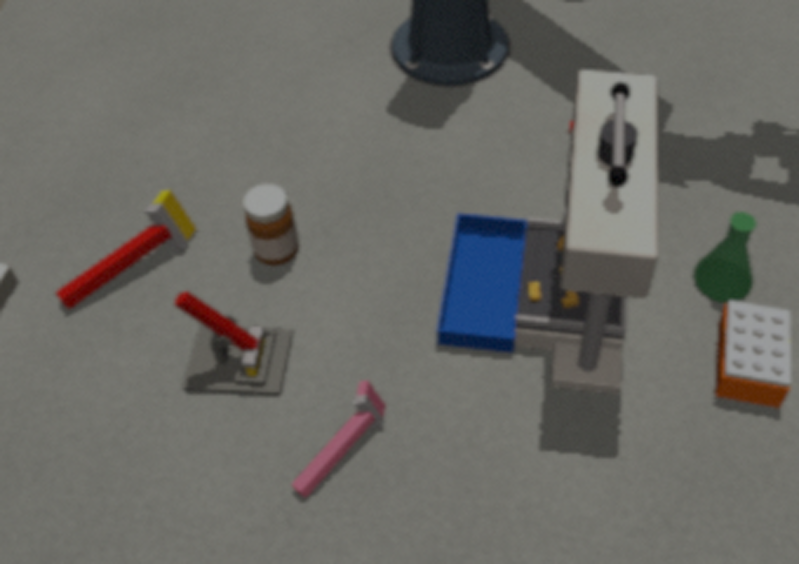

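View pics/t1.png

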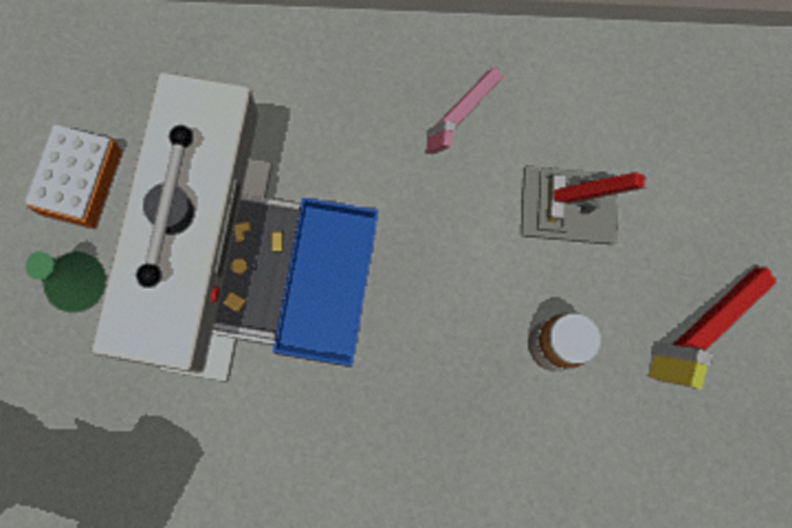

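The images show the true brush (red, in the grey stand; the larger red one lies loose and the pink one is to be left), and the press with its tray facing the robot's right side. I'll fit the poses by silhouette.

```bash
cat > h.py <<'E'
import numpy as np,cv2
from scipy.spatial.transform import Rotation as R
from scipy.optimize import minimize
from rig import robot
M={c:robot.camera_model(c) for c in("side","top")}
def proj(c,P):
    m=M[c];p=R.from_quat(m["orientation"]).inv().apply(np.atleast_2d(P)-m["xyz"])
    return np.c_[m["fx"]*p[:,0]/p[:,2]+m["cx"],m["fy"]*p[:,1]/p[:,2]+m["cy"]]
def ray(c,uv,z):
    m=M[c];d=R.from_quat(m["orientation"]).apply([(uv[0]-m["cx"])/m["fx"],(uv[1]-m["cy"])/m["fy"],1])
    return m["xyz"]+d*(z-m["xyz"][2])/d[2]
def box(lo,hi): return np.array([[x,y,z] for x in(lo[0],hi[0]) for y in(lo[1],hi[1]) for z in(lo[2],hi[2])],float)/1000
def place(p,P): return R.from_euler("z",p[2]).apply(P)+[p[0],p[1],0]
def sil(c,P):
    h=cv2.convexHull((proj(c,P)*4*16).astype(np.int32)); im=np.zeros((384*4,512*4),np.uint8)
    cv2.fillConvexPoly(im,h,255,shift=4); return cv2.resize(im,(512,384),interpolation=cv2.INTER_AREA)/255.
def fit(P,masks,p0):
    f=lambda p:sum(1-np.minimum(sil(c,place(p,P)),m).sum()/np.maximum(sil(c,place(p,P)),m).sum() for c,m in masks.items())
    s=np.array([p0]+[np.array(p0)+d for d in np.diag([.02,.02,.15])])
    r=minimize(f,p0,method="Nelder-Mead",options=dict(initial_simplex=s,xatol=1e-4,fatol=1e-4)); return r.x,r.fun
def hsv(im): return cv2.cvtColor(im,cv2.COLOR_RGB2HSV)
def comp(mask,rect):
    o=np.zeros(mask.shape);l,t,r,b=rect;o[t:b,l:r]=mask[t:b,l:r]>0;return o
a=np.radians(35)
HB=box([-10,-9,0],[10,9,128])@np.array([[np.cos(a),0,np.sin(a)],[0,1,0],[-np.sin(a),0,np.cos(a)]])+[0,0,.028]  # brush frame
E
cat > m.py <<'E'
from h import *
I={"side":cv2.imread("pics/side0.png")[:,:,::-1],"top":cv2.imread("pics/top0.png")[:,:,::-1]}
H={c:hsv(np.ascontiguousarray(i)) for c,i in I.items()}
red={c:cv2.inRange(h,(0,170,60),(8,255,255))|cv2.inRange(h,(172,170,60),(180,255,255)) for c,h in H.items()}
rb={"side":comp(red["side"],(125,215,175,255)),"top":comp(red["top"],(345,160,400,200))}
s0=ray("top",(352,183),.02)
print("HB span",HB.min(0),HB.max(0))
ps,e=fit(HB+[0,0,.01],rb,[s0[0],s0[1],np.pi/2]);print("stand",ps,e)
bl={c:cv2.inRange(h,(100,120,40),(125,255,255)) for c,h in H.items()}
bl={"side":comp(bl["side"],(235,180,295,260)),"top":comp(bl["top"],(215,170,280,265))}
t0=ray("top",(247,219),.035)
pt,e=fit(box([-52.5,-105,0],[52.5,105,35]),bl,[t0[0],t0[1],1.4]);print("tray",pt,e)
pp=np.r_[place(pt,np.array([[.0975,0,0]]))[0,:2],pt[2]];print("press",pp)
hc=box([0,-150,210],[100,150,290])
for c in M: print(c,"head corners",np.round(proj(c,place(pp,hc))).tolist())
for c,r in(("top",(195,180,235,240)),("side",(280,190,325,245))):
    y=comp(cv2.inRange(H[c],(15,120,90),(35,255,255)),r).astype(np.uint8)
    n,l,st,ce=cv2.connectedComponentsWithStats(y)
    for k in range(1,n):
        if st[k,4]>5:
            q=ray(c,ce[k],.050)-[pp[0],pp[1],0]; q=R.from_euler("z",-pp[2]).apply(q)*1000
            print(c,ce[k].round(1),st[k].tolist(),"bed xy mm",(q[:2]-[20,0]).round(1))
# overlay
for c in M:
    im=np.ascontiguousarray(I[c][:,:,::-1])
    for P,p in((HB+[0,0,.01],ps),(box([-90,-50,0],[40,50,10]),ps),(box([-52.5,-105,0],[52.5,105,35]),pt),(hc,pp)):
        cv2.polylines(im,[cv2.convexHull(proj(c,place(p,P)).round().astype(np.int32))],1,(0,255,0),1)
    I[c]=im
cv2.imwrite("pics/ov.png",np.hstack([cv2.resize(I["side"][120:280,60:350],None,fx=1.37,fy=1.37),cv2.resize(I["top"][110:270,125:415],None,fx=1.37,fy=1.37)]))
E
python3 m.py
```

```text
HB span [-0.0816093  -0.009       0.02226424] [0.00819152 0.009      0.13858723]
stand [ 0.66167194 -0.2526697   1.56476041] 0.6522948703244046
tray [0.53807383 0.0530386  1.44232722] 0.10843205376029208
press [0.55056515 0.14973512 1.44232722]
side head corners [[296.0, 223.0], [299.0, 205.0], [303.0, 148.0], [305.0, 128.0], [334.0, 227.0], [339.0, 209.0], [334.0, 151.0], [338.0, 131.0]]
top head corners [[219.0, 141.0], [216.0, 128.0], [194.0, 260.0], [187.0, 258.0], [181.0, 135.0], [173.0, 121.0], [152.0, 253.0], [141.0, 250.0]]
top [209.2 194.6] [207, 191, 7, 9, 40] bed xy mm [  4.6 -42.4]
top [225.3 199.1] [223, 195, 5, 9, 38] bed xy mm [-43.9 -37.4]
top [208.2 210.5] [205, 208, 7, 6, 36] bed xy mm [-1.9  4.1]
top [206.  226.7] [202, 223, 9, 8, 47] bed xy mm [-5.5 51.1]
side [287.  223.3] [285, 220, 5, 8, 36] bed xy mm [-45.4 -34.3]
side [302.4 226.4] [300, 224, 5, 5, 18] bed xy mm [  4.1 -40.1]
```

View pics/ov.png

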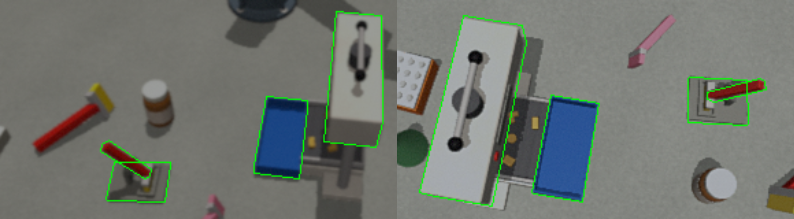

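```bash
cat > m2.py <<'E'
from h import *
for z in(.005,.01):
    C=[ray("top",(u/2.2+100,v/2.2+90),z) for u,v in((526,165),(619,172),(614,243),(521,236))]
    e1,e2=C[0]-C[1],C[3]-C[2]
    print(z,np.linalg.norm(e1),np.linalg.norm(C[0]-C[3]),np.arctan2(e1[1],e1[0]),np.arctan2(e2[1],e2[0]))
    y=1.535; print(np.mean(C,0)-R.from_euler("z",y).apply([-.025,0,0]))
I={c:np.ascontiguousarray(cv2.imread(f"pics/{c}0.png")[:,:,::-1]) for c in M}
H={c:hsv(i) for c,i in I.items()}
rr={"side":(125,215,175,255),"top":(345,160,400,200)}
rb={c:comp(cv2.inRange(h,(0,120,30),(10,255,255))|cv2.inRange(h,(170,120,30),(180,255,255)),rr[c]) for c,h in H.items()}
for c in M: print(c,rb[c].sum(),sil(c,place([.6617,-.2527,1.565],HB+[0,0,.01])).sum())
P=HB+[0,0,.01]
for msk in(rb,{"top":rb["top"]},{"side":rb["side"]}): print(fit(P,msk,[.66,-.25,1.54]))
E
python3 m2.py
```

```text
0.005 0.13026490869914242 0.1029646041811147 1.5377527857132502 1.5395608122730402
[ 0.66535342 -0.25425919  0.005     ]
0.01 0.129639562841358 0.10247031535562769 1.5377527857132505 1.5395608122730395
[ 0.66395659 -0.25282083  0.01      ]
side 278.0 372.63529411764705
top 291.0 369.5098039215686
(array([ 0.66212065, -0.252386  ,  1.58068692]), np.float64(0.46416155293227157))
(array([ 0.66282028, -0.25155443,  1.53334025]), np.float64(0.21041932737335034))
(array([ 0.66445805, -0.24978388,  1.57462572]), np.float64(0.2450380540217878))
```

```bash
cat > g.py <<'E'
from h import *
BR=np.array([.663,-.252,1.54]); PR=np.array([.5506,.1497,1.4423])
def toolrot(yaw,tilt_deg): # tool x->(c,0,s), y->-y, z->(s,0,-c) in yawed frame
    t=np.radians(tilt_deg);c,s=np.cos(t),np.sin(t)
    return R.from_euler("z",yaw)*R.from_matrix(np.array([[c,0,s],[0,-1,0],[s,0,-c]]).T)
def delta(p,rot,o=None):
    o=o or robot.get_obs();r0=R.from_quat(o["tool_rot"])
    return (r0.inv().apply(p-o["position"])*1000).round(1).tolist(),(r0.inv()*rot).as_rotvec().round(4).tolist()
def hold(s,z0=.010,b=BR): return place(b,np.array([[-s*np.sin(a),0,28+s*np.cos(a)]])/1000)[0]+[0,0,z0]
def st():
    o=robot.get_obs();print("t",round(o["time"],2),"p",o["position"].round(4),"q",o["q"].round(2),"F",o["ft_force"].round(1),"g",round(o["grip_width"],4),round(o["grip_force"],1));return o
E
python3 - <<'E'
from g import *
o=st();rt=toolrot(1.54,35)
print(delta(np.array([.15,.6065,.48]),R.from_quat(o["tool_rot"])))
for s in(276,176,76): print(s,hold(s))
p=hold(200);p[2]=.48;print(p,delta(p,rt))
E
```

```text
t 0.9 p [0.1508 0.6065 0.2226] q [ 1.15  0.53  1.43 -0.    1.18 -0.18] F [ 0.5  0.7 -0.4] g 0.087 0.0
([0.8, -0.2, -257.4], [0.0, 0.0, 0.0])
276 [ 0.65812549 -0.41023203  0.26408596]
176 [ 0.65989162 -0.35290159  0.18217076]
76 [ 0.66165774 -0.29557114  0.10025556]
[ 0.65946775 -0.36666089  0.48      ] ([-728.5, -821.6, -257.4], [-0.4138, 0.5129, 1.3126])
```

```bash
python3 -m jog '{"dp":[[0,0,-50],[0,0,-100],[0,0,-150],[0,0,-200],[0,0,-257],[-728,-822,-257],[-728,-822,-257],[-728,-822,-257],[-728,-822,-257],[-728,-822,-257],[-728,-822,-257],[-728,-822,-257]],"delta_rot":[[0,0,0],[0,0,0],[0,0,0],[0,0,0],[0,0,0],[-0.414,0.513,1.313],[-0.414,0.513,1.313],[-0.414,0.513,1.313],[-0.414,0.513,1.313],[-0.414,0.513,1.313],[-0.414,0.513,1.313],[-0.414,0.513,1.313]],"gripper":[1,1,1,1,1,1,1,1,1,1,1,1]}' 20
python3 - <<'E'
from g import *
o=st();rt=toolrot(1.54,35)
p=hold(200);p[2]=.48;print(delta(p,rt))
E
```

```text
time: 2.1
position: [0.313, 0.2946, 0.4753]
tool_rot: [0.552, 0.803, 0.163, -0.156]
ft_force: [1.3, -0.5, 0.6]
grip_width: 0.0867
grip_force: 0.0
t 2.1 p [0.313  0.2946 0.4753] q [ 0.15 -0.06  1.63  0.46  1.58 -0.22] F [ 1.3 -0.5  0.6] g 0.0867 0.0
([-668.6, 101.3, -316.2], [-0.1142, 0.1443, 0.3704])
```

```bash
python3 -m jog '{"dp":[[-669,101,-316],[-669,101,-316],[-669,101,-316],[-669,101,-316],[-669,101,-316],[-669,101,-316],[-669,101,-316],[-669,101,-316],[-669,101,-316],[-669,101,-316],[-669,101,-316],[-669,101,-316]],"delta_rot":[[-0.114,0.144,0.37],[-0.114,0.144,0.37],[-0.114,0.144,0.37],[-0.114,0.144,0.37],[-0.114,0.144,0.37],[-0.114,0.144,0.37],[-0.114,0.144,0.37],[-0.114,0.144,0.37],[-0.114,0.144,0.37],[-0.114,0.144,0.37],[-0.114,0.144,0.37],[-0.114,0.144,0.37]],"gripper":[1,1,1,1,1,1,1,1,1,1,1,1]}'
python3 - <<'E'
from g import *
o=st();rt=toolrot(1.54,35)
p=hold(200);p[2]=.48;print(delta(p,rt));print(delta(hold(220),rt))
E
```

```text
time: 3.3
position: [0.5944, -0.2358, 0.4792]
tool_rot: [0.683, 0.666, 0.214, -0.209]
ft_force: [0.9, 0.3, 0.2]
grip_width: 0.0871
grip_force: 0.0
t 3.3 p [ 0.5944 -0.2358  0.4792] q [-0.76  0.54  0.86  0.52  2.11 -0.55] F [0.9 0.3 0.2] g 0.0871 0.0
([-105.6, 68.4, -74.5], [-0.0034, 0.003, 0.0038])
([-264.5, 68.5, 133.9], [-0.0034, 0.003, 0.0038])
```

```bash
python3 -m jog '{"dp":[[-105,68,-74],[-105,68,-74],[-105,68,-74],[-264,68,134],[-264,68,134],[-264,68,134],[-264,68,134],[-264,68,134],[-264,68,134],[-264,68,134]],"delta_rot":[[0,0,0],[0,0,0],[0,0,0],[0,0,0],[0,0,0],[0,0,0],[0,0,0],[0,0,0],[0,0,0],[0,0,0]],"gripper":[1,1,1,1,1,1,1,1,1,1]}'
python3 - <<'E'
from g import *
o=st();rt=toolrot(1.54,35)
print(delta(hold(130),rt));print(delta(hold(76),rt))
im=robot.camera("top");cv2.imwrite("pics/t2.png",cv2.resize(im[130:250,300:460,::-1],None,fx=4,fy=4))
E
```

```text
time: 4.3
position: [0.6572, -0.375, 0.2159]
tool_rot: [0.683, 0.665, 0.214, -0.212]
ft_force: [0.9, 0.3, 0.4]
grip_width: 0.0869
grip_force: 0.0
t 4.3 p [ 0.6572 -0.375   0.2159] q [-0.83  0.93  0.76  0.43  1.89 -0.76] F [0.9 0.3 0.4] g 0.0869 0.0
([-1.4, 2.6, 86.3], [-0.007, -0.0018, 0.0016])
([-1.5, 3.0, 140.3], [-0.007, -0.0018, 0.0016])
```

View pics/t2.png

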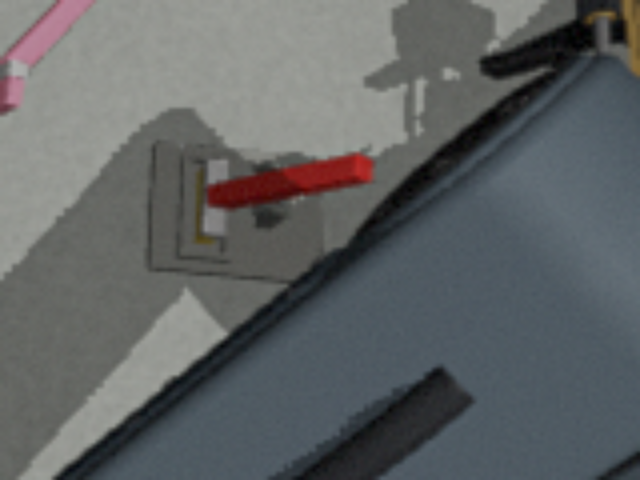

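```bash
python3 -m jog '{"dp":[[-1.5,3,45],[-1.5,3,86],[-1.5,3,110],[-1.5,3,130],[-1.5,3,140],[-1.5,3,140],[-1.5,3,140]],"delta_rot":[[-0.007,-0.002,0.002],[-0.007,-0.002,0.002],[-0.007,-0.002,0.002],[-0.007,-0.002,0.002],[-0.007,-0.002,0.002],[-0.007,-0.002,0.002],[-0.007,-0.002,0.002]],"gripper":[1,1,1,1,1,1,1]}'
python3 - <<'E'
from g import *
o=st();rt=toolrot(1.54,35)
print(delta(hold(76),rt))
E
```

```text
time: 5.05
position: [0.6642, -0.2985, 0.1053]
tool_rot: [0.685, 0.665, 0.216, -0.204]
ft_force: [0.5, 0.8, 0.5]
grip_width: 0.0872
grip_force: 0.0
t 5.05 p [ 0.6642 -0.2985  0.1053] q [-0.76  0.96  1.    0.44  1.6  -0.81] F [0.5 0.8 0.5] g 0.0872 0.0
([-0.5, -2.7, 5.7], [0.0066, 0.0079, 0.0042])
```

```bash
python3 -m jog '{"dp":[[0,-1,3],[0,-1,3],[0,-1,3]],"delta_rot":[[0,0,0],[0,0,0],[0,0,0]],"gripper":[1,1,1]}'
python3 - <<'E'
from g import *
o=st();rt=toolrot(1.54,35)
print(delta(hold(76),rt))
E
python3 -m jog '{"dp":[[0,0,0],[0,0,0],[0,0,0],[0,0,0],[0,0,0],[0,0,0],[0,0,0],[0,0,0],[0,0,0],[0,0,0]],"delta_rot":[[0,0,0],[0,0,0],[0,0,0],[0,0,0],[0,0,0],[0,0,0],[0,0,0],[0,0,0],[0,0,0],[0,0,0]],"gripper":[0,-0.3,-0.4,-0.5,-0.6,-0.8,-1,-1,-1,-1]}' 40
```

```text
time: 5.35
position: [0.662, -0.2959, 0.1007]
tool_rot: [0.685, 0.665, 0.216, -0.206]
ft_force: [-0.6, 0.2, 0.0]
grip_width: 0.0871
grip_force: 0.0
t 5.35 p [ 0.662  -0.2959  0.1007] q [-0.76  0.96  1.01  0.44  1.6  -0.82] F [-0.6  0.2  0. ] g 0.0871 0.0
([0.0, -0.3, 0.5], [0.0041, 0.0052, 0.002])
time: 6.35
position: [0.662, -0.2952, 0.1003]
tool_rot: [0.685, 0.665, 0.216, -0.207]
ft_force: [0.3, 1.2, -0.9]
grip_width: 0.0178
grip_force: 39.9
```

```bash
cat >> g.py <<'E'
G=dict(p=np.array([.662,-.2952,.1003]))   # TCP at grasp; brush in stand
def press_pose(xb,yb,h,tilt=45):
    """tool pose with the bristles' lowest (front) edge centre at bed (xb,yb), h above bed, mm"""
    d=np.radians(tilt-35); rb=R.from_euler("z",PR[2])*R.from_euler("y",-d)
    edge=np.array([-.007,0,0]); tcp=np.array([-.0436,0,.0903])
    w=place(PR,np.array([[xb+20,yb,45+h]])/1000)[0]
    return w+rb.apply(tcp-edge),toolrot(PR[2],tilt)
E
python3 - <<'E'
from g import *
o=st()
print(delta(o["position"]+[0,0,.15],R.from_quat(o["tool_rot"])))
for a_ in((-130,-41,70),(27,-41,30)): p,r=press_pose(*a_);print(p,delta(p,r))
E
```

```text
t 6.35 p [ 0.662  -0.2952  0.1003] q [-0.76  0.96  1.01  0.44  1.6  -0.82] F [ 0.3  1.2 -0.9] g 0.0178 39.9
([85.5, 0.6, -123.2], [0.0, 0.0, 0.0])
[ 0.57053813 -0.01594495  0.19757262] ([282.7, -99.6, 77.2], [-0.0596, 0.1786, 0.0775])
[0.59065659 0.13976069 0.15757262] ([388.2, -84.5, 199.1], [-0.0596, 0.1786, 0.0775])
```

```bash
python3 -m jog '{"dp":[[11,0,-16],[29,0,-41],[57,0,-82],[85,0,-123],[283,-100,77],[283,-100,77],[283,-100,77],[283,-100,77],[283,-100,77],[283,-100,77],[283,-100,77],[283,-100,77]],"delta_rot":[[0,0,0],[0,0,0],[0,0,0],[0,0,0],[-0.06,0.179,0.078],[-0.06,0.179,0.078],[-0.06,0.179,0.078],[-0.06,0.179,0.078],[-0.06,0.179,0.078],[-0.06,0.179,0.078],[-0.06,0.179,0.078],[-0.06,0.179,0.078]],"gripper":[-1,-1,-1,-1,-1,-1,-1,-1,-1,-1,-1,-1]}'
python3 - <<'E'
from g import *
o=st()
for a_ in((-130,-41,70),(-60,-41,35),(27,-41,30)): p,r=press_pose(*a_);print(delta(p,r))
im=robot.camera("side");cv2.imwrite("pics/s3.png",cv2.resize(im[100:290,190:390,::-1],None,fx=3,fy=3))
E
```

```text
time: 7.55
position: [0.5701, -0.0149, 0.1988]
tool_rot: [0.693, 0.611, 0.287, -0.252]
ft_force: [1.0, -1.0, -1.3]
grip_width: 0.0177
grip_force: 39.9
t 7.55 p [ 0.5701 -0.0149  0.1988] q [-0.59  0.63  1.62  0.7   1.37 -0.78] F [ 1.  -1.  -1.3] g 0.0177 39.9
([-1.6, 0.6, 0.2], [-0.0, 0.0009, 0.0018])
([23.2, 0.7, 74.4], [-0.0, 0.0009, 0.0018])
([81.2, 0.8, 139.4], [-0.0, 0.0009, 0.0018])
```

View pics/s3.png

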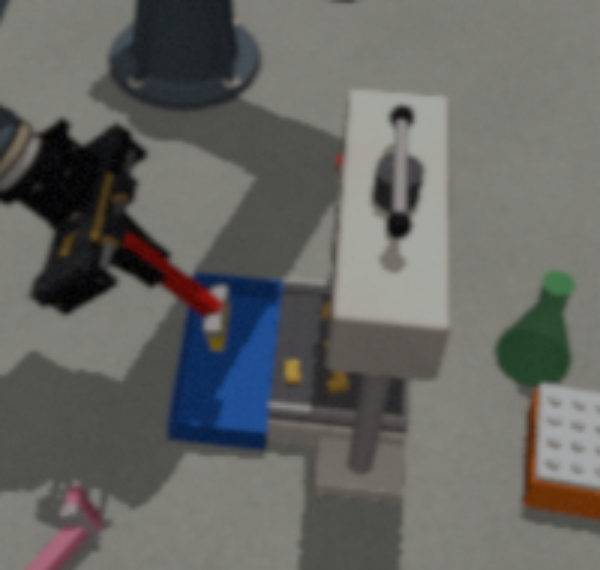

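The brush hovers at about (217,315), above the tray and aligned with the bed. Now I move it in under the head.

```bash
python3 -m jog '{"dp":[[12,0.7,37],[23,0.7,74],[40,0.7,94],[57,0.7,113],[70,0.7,128],[81,0.8,139],[81,0.8,139],[81,0.8,139]],"delta_rot":[[0,0,0],[0,0,0],[0,0,0],[0,0,0],[0,0,0],[0,0,0],[0,0,0],[0,0,0]],"gripper":[-1,-1,-1,-1,-1,-1,-1,-1]}'
python3 - <<'E'
from g import *
o=st()
for a_ in((27,-41,30),(27,-41,3),(27,-41,0),(27,-41,-2),(-80,-41,0)): p,r=press_pose(*a_);print(delta(p,r))
E
```

```text
time: 8.4
position: [0.5919, 0.1373, 0.157]
tool_rot: [0.694, 0.61, 0.288, -0.252]
ft_force: [-0.2, 0.8, -0.8]
grip_width: 0.0181
grip_force: 39.9
t 8.4 p [0.5919 0.1373 0.157 ] q [-0.33  0.67  1.7   0.86  1.15 -0.73] F [-0.2  0.8 -0.8] g 0.0181 39.9
([2.1, -1.6, 1.2], [0.0019, 0.0008, 0.0005])
([-17.0, -1.6, 20.3], [0.0019, 0.0008, 0.0005])
([-19.1, -1.6, 22.4], [0.0019, 0.0008, 0.0005])
([-20.5, -1.6, 23.8], [0.0019, 0.0008, 0.0005])
([-94.8, -1.5, -53.2], [0.0019, 0.0008, 0.0005])
```

Descend to just above the bed, then creep.

```bash
python3 -m jog '{"dp":[[-6,-1.6,9],[-11,-1.6,14.5],[-16,-1.6,19.3],[-16,-1.6,19.3],[-16,-1.6,19.3]],"delta_rot":[[0,0,0],[0,0,0],[0,0,0],[0,0,0],[0,0,0]],"gripper":[-1,-1,-1,-1,-1]}'
python3 -m jog '{"dp":[[-0.7,0,0.7],[-1.4,0,1.4],[-2.1,0,2.1],[-2.1,0,2.1]],"delta_rot":[[0,0,0],[0,0,0],[0,0,0],[0,0,0]],"gripper":[-1,-1,-1,-1]}'
python3 - <<'E'
from g import *
o=st()
for a_ in((27,-41,0),(27,-41,-2)): p,r=press_pose(*a_);print(delta(p,r))
E
```

```text
time: 8.9
position: [0.5896, 0.1406, 0.1314]
tool_rot: [0.694, 0.609, 0.287, -0.253]
ft_force: [0.5, -0.0, -1.7]
grip_width: 0.0176
grip_force: 39.9
time: 9.3
position: [0.5897, 0.1409, 0.1288]
tool_rot: [0.694, 0.61, 0.287, -0.253]
ft_force: [-0.6, 0.5, -1.9]
grip_width: 0.0177
grip_force: 39.9
t 9.3 p [0.5897 0.1409 0.1288] q [-0.33  0.72  1.71  0.89  1.11 -0.78] F [-0.6  0.5 -1.9] g 0.0177 39.9
([-1.6, 1.1, 0.2], [0.0004, 0.0, -0.0004])
([-3.0, 1.1, 1.6], [0.0004, 0.0, -0.0004])
```

```bash
for i in 1 ; do python3 -m jog '{"dp":[[-0.7,0,0.7],[-0.7,0,0.7]],"delta_rot":[[0,0,0],[0,0,0]],"gripper":[-1,-1]}'|egrep 'pos|force'; python3 -m jog '{"dp":[[-0.7,0,0.7],[-0.7,0,0.7]],"delta_rot":[[0,0,0],[0,0,0]],"gripper":[-1,-1]}'|egrep 'pos|force'; done
```

```text
position: [0.5896, 0.1408, 0.1278]
ft_force: [0.0, -0.4, -1.3]
grip_force: 39.9
position: [0.5898, 0.1408, 0.1269]
ft_force: [-0.3, -0.7, -1.0]
grip_force: 39.9
```

```bash
python3 -m jog '{"dp":[[-0.7,0,0.7],[-0.7,0,0.7]],"delta_rot":[[0,0,0],[0,0,0]],"gripper":[-1,-1]}'|egrep 'pos|ft'; python3 -m jog '{"dp":[[-0.7,0,0.7],[-0.7,0,0.7]],"delta_rot":[[0,0,0],[0,0,0]],"gripper":[-1,-1]}'|egrep 'pos|ft'
```

```text
position: [0.5898, 0.1407, 0.1266]
ft_force: [-1.1, -2.9, 4.4]
position: [0.5898, 0.1406, 0.1265]
ft_force: [-3.6, -5.8, 9.5]
```

```bash
python3 -m jog '{"dp":[[0.8,0,-0.8],[-2.2,0,-3.8],[-6.2,0,-7.8],[-11.2,0,-12.8],[-16.2,0,-17.8],[-21.2,0,-22.8],[-26.2,0,-27.8],[-31.2,0,-32.8]],"delta_rot":[[0,0,0],[0,0,0],[0,0,0],[0,0,0],[0,0,0],[0,0,0],[0,0,0],[0,0,0]],"gripper":[-1,-1,-1,-1,-1,-1,-1,-1]}'
python3 - <<'E'
from g import *
o=st();im=robot.camera("side");cv2.imwrite("pics/s4.png",cv2.resize(im[160:260,230:350,::-1],None,fx=5,fy=5,interpolation=2))
for a_ in((27,-41,-1),(-82,-41,-1)): p,r=press_pose(*a_);print(delta(p,r))
E
```

```text
time: 10.9
position: [0.5837, 0.0957, 0.1264]
tool_rot: [0.694, 0.609, 0.288, -0.253]
ft_force: [1.1, 4.2, 3.8]
grip_width: 0.0178
grip_force: 39.9
t 10.9 p [0.5837 0.0957 0.1264] q [-0.41  0.73  1.71  0.84  1.15 -0.82] F [1.1 4.2 3.8] g 0.0178 39.9
([32.4, 1.0, 32.1], [0.0006, -0.001, -0.0011])
([-44.6, 1.2, -45.0], [0.0006, -0.001, -0.0011])
```

View pics/s4.png

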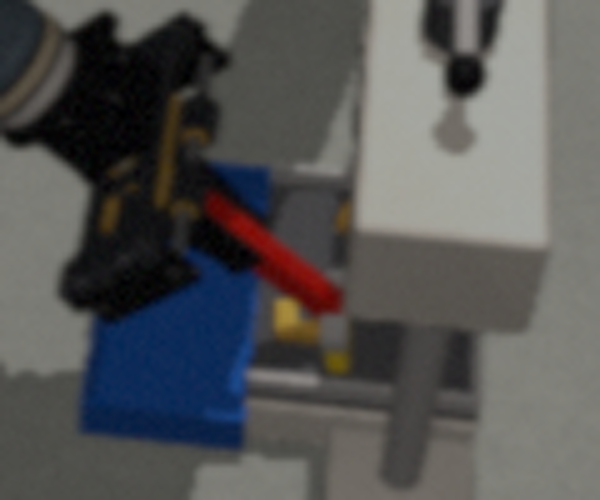

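Contact is about 5 N, and the ell has been pushed up against the bar at (290,318). Continuing over the edge.

```bash
python3 -m jog '{"dp":[[-5,0,-5],[-10,0,-10],[-15,0,-15],[-20,0,-20],[-25,0,-25],[-30,0,-30],[-35,0,-35],[-40,0,-40],[-46,0,-46],[-50,0,-50],[-50,0,-50]],"delta_rot":[[0,0,0],[0,0,0],[0,0,0],[0,0,0],[0,0,0],[0,0,0],[0,0,0],[0,0,0],[0,0,0],[0,0,0],[0,0,0]],"gripper":[-1,-1,-1,-1,-1,-1,-1,-1,-1,-1,-1]}'
python3 - <<'E'
from g import *
o=st()
for a_ in((-82,-41,-1),(-85,4,35),(27,4,35),(27,4,4)): p,r=press_pose(*a_);print(delta(p,r))
E
```

```text
time: 12.05
position: [0.575, 0.0238, 0.125]
tool_rot: [0.695, 0.61, 0.287, -0.251]
ft_force: [0.3, 0.0, -2.2]
grip_width: 0.0179
grip_force: 40.0
t 12.05 p [0.575  0.0238 0.125 ] q [-0.53  0.73  1.68  0.77  1.21 -0.86] F [ 0.3  0.  -2.2] g 0.0179 40.0
([6.8, 0.6, 4.5], [0.0018, 0.0028, -0.0013])
([30.0, -44.3, -23.2], [0.0018, 0.0028, -0.0013])
([109.4, -44.6, 55.8], [0.0018, 0.0028, -0.0013])
([87.6, -44.6, 77.8], [0.0018, 0.0028, -0.0013])
```

```bash
python3 -m jog '{"dp":[[30,0,-23],[30,-44,-23],[58,-44,5],[85,-44,32],[100,-44,47],[109,-44.6,56],[102,-44.6,63],[95,-44.6,70],[90,-44.6,75.4],[88,-44.6,77.4],[88,-44.6,77.4]],"delta_rot":[[0,0,0],[0,0,0],[0,0,0],[0,0,0],[0,0,0],[0.002,0.003,0],[0.002,0.003,0],[0.002,0.003,0],[0.002,0.003,0],[0.002,0.003,0],[0.002,0.003,0]],"gripper":[-1,-1,-1,-1,-1,-1,-1,-1,-1,-1,-1]}'
python3 - <<'E'
from g import *
o=st()
for a_ in((27,4,0),(27,4,-1),(-82,4,-1)): p,r=press_pose(*a_);print(delta(p,r))
E
```

```text
time: 13.15
position: [0.5455, 0.1468, 0.1326]
tool_rot: [0.694, 0.609, 0.288, -0.255]
ft_force: [0.6, 0.0, -1.6]
grip_width: 0.0179
grip_force: 40.0
t 13.15 p [0.5455 0.1468 0.1326] q [-0.34  0.68  1.83  0.91  1.07 -0.85] F [ 0.6  0.  -1.6] g 0.0179 40.0
([-4.4, 0.7, 2.7], [-0.0018, -0.0033, -0.0026])
([-5.1, 0.7, 3.4], [-0.0018, -0.0033, -0.0026])
([-81.9, 0.7, -73.9], [-0.0018, -0.0033, -0.0026])
```

```bash
python3 -m jog '{"dp":[[-2,0.7,1],[-3.7,0.7,2],[-5,0.7,3.3],[-5,0.7,3.3]],"delta_rot":[[0,0,0],[0,0,0],[0,0,0],[0,0,0]],"gripper":[-1,-1,-1,-1]}'|egrep 'pos|ft'; python3 -m jog '{"dp":[[-0.4,0,0.4],[-0.4,0,0.4]],"delta_rot":[[0,0,0],[0,0,0]],"gripper":[-1,-1]}'|egrep 'pos|ft'
```

```text
position: [0.5461, 0.1462, 0.1275]
ft_force: [0.7, 0.7, -1.0]
position: [0.5461, 0.1463, 0.1271]
ft_force: [0.5, -0.2, -0.9]
```

```bash
python3 -m jog '{"dp":[[-0.5,0,0.5],[-0.5,0,0.5]],"delta_rot":[[0,0,0],[0,0,0]],"gripper":[-1,-1]}'|egrep 'pos|ft'; python3 -m jog '{"dp":[[-0.5,0,0.5],[-0.5,0,0.5]],"delta_rot":[[0,0,0],[0,0,0]],"gripper":[-1,-1]}'|egrep 'pos|ft'
```

```text
position: [0.5462, 0.1463, 0.1266]
ft_force: [0.7, -0.2, 0.3]
position: [0.5462, 0.1463, 0.1264]
ft_force: [-1.3, -4.1, 4.9]
```

```bash
python3 -m jog '{"dp":[[-3,0,-3.2],[-8,0,-8.2],[-14,0,-14.2],[-20,0,-20.2],[-26,0,-26.2],[-32,0,-32.2],[-38,0,-38.2],[-44,0,-44.2],[-50,0,-50.2],[-56,0,-56.2],[-62,0,-62.2],[-68,0,-68.2]],"delta_rot":[[0,0,0],[0,0,0],[0,0,0],[0,0,0],[0,0,0],[0,0,0],[0,0,0],[0,0,0],[0,0,0],[0,0,0],[0,0,0],[0,0,0]],"gripper":[-1,-1,-1,-1,-1,-1,-1,-1,-1,-1,-1,-1]}'
python3 -m jog '{"dp":[[-6,0,-6],[-12,0,-12],[-12,0,-12]],"delta_rot":[[0,0,0],[0,0,0],[0,0,0]],"gripper":[-1,-1,-1]}'
python3 - <<'E'
from g import *
o=st()
for a_ in((-85,4,35),(-85,49,35),(27,49,35),(27,49,1)): p,r=press_pose(*a_);print(delta(p,r))
im=robot.camera("top");cv2.imwrite("pics/t5.png",cv2.resize(im[160:280,190:300,::-1],None,fx=5,fy=5,interpolation=2))
E
```

```text
time: 15.35
position: [0.5335, 0.0506, 0.126]
tool_rot: [0.693, 0.609, 0.288, -0.255]
ft_force: [-0.1, 1.7, 3.7]
grip_width: 0.018
grip_force: 40.0
time: 15.65
position: [0.5323, 0.0313, 0.1242]
tool_rot: [0.694, 0.61, 0.287, -0.252]
ft_force: [-0.8, 0.3, -1.2]
grip_width: 0.0178
grip_force: 40.0
t 15.65 p [0.5323 0.0313 0.1242] q [-0.56  0.7   1.79  0.77  1.17 -0.93] F [-0.8  0.3 -1.2] g 0.0178 40.0
([29.3, -1.0, -25.0], [0.0006, 0.0012, -0.001])
([29.2, -46.0, -25.0], [0.0006, 0.0012, -0.001])
([108.5, -46.1, 54.1], [0.0006, 0.0012, -0.001])
([84.5, -46.1, 78.2], [0.0006, 0.0012, -0.001])
```

View pics/t5.png

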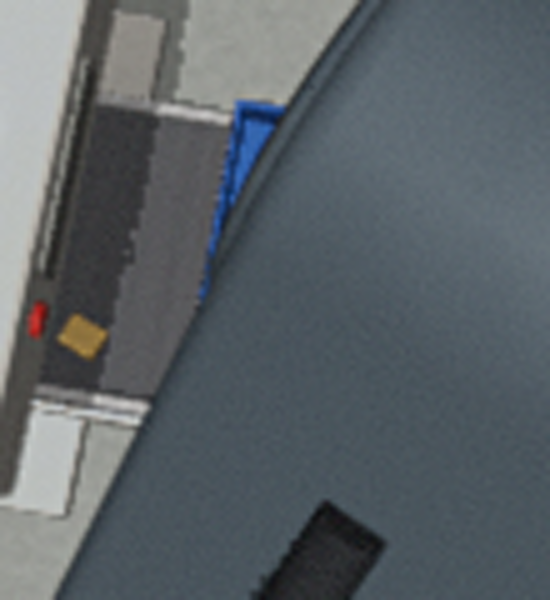

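Only the block at (82,336) is still on the bed, so I'll make the third pass.

```bash
python3 -m jog '{"dp":[[29,0,-25],[29,-46,-25],[58,-46,4],[85,-46,31],[100,-46,46],[108.5,-46,54],[102,-46,61],[95,-46,68],[88,-46,75],[85,-46,78],[85,-46,78]],"delta_rot":[[0,0,0],[0,0,0],[0,0,0],[0,0,0],[0,0,0],[0,0,0],[0,0,0],[0,0,0],[0,0,0],[0,0,0],[0,0,0]],"gripper":[-1,-1,-1,-1,-1,-1,-1,-1,-1,-1,-1]}'
python3 - <<'E'
from g import *
o=st()
for a_ in((27,49,0),(27,49,-1)): p,r=press_pose(*a_);print(delta(p,r))
E
```

```text
time: 16.8
position: [0.5006, 0.1534, 0.1297]
tool_rot: [0.694, 0.609, 0.288, -0.255]
ft_force: [0.5, 0.0, -1.5]
grip_width: 0.0179
grip_force: 40.0
t 16.8 p [0.5006 0.1534 0.1297] q [-0.36  0.66  1.94  0.94  1.03 -0.94] F [ 0.5  0.  -1.5] g 0.0179 40.0
([-2.9, 1.0, 0.1], [-0.0021, -0.0033, -0.003])
([-3.6, 1.0, 0.8], [-0.0021, -0.0033, -0.003])
```

```bash
python3 -m jog '{"dp":[[-1.5,0,0],[-3,0,0.2],[-3.5,0,0.7],[-3.5,0,0.7]],"delta_rot":[[0,0,0],[0,0,0],[0,0,0],[0,0,0]],"gripper":[-1,-1,-1,-1]}'|egrep 'pos|ft'; python3 -m jog '{"dp":[[-0.5,0,0.5],[-0.5,0,0.5]],"delta_rot":[[0,0,0],[0,0,0]],"gripper":[-1,-1]}'|egrep 'pos|ft'
```

```text
position: [0.5006, 0.152, 0.128]
ft_force: [-0.0, -0.0, -1.3]
position: [0.5005, 0.1522, 0.1272]
ft_force: [0.4, 0.2, -1.1]
```

```bash
python3 -m jog '{"dp":[[-0.5,0,0.5],[-0.5,0,0.5]],"delta_rot":[[0,0,0],[0,0,0]],"gripper":[-1,-1]}'|egrep 'pos|ft'; python3 -m jog '{"dp":[[-0.5,0,0.5],[-0.5,0,0.5]],"delta_rot":[[0,0,0],[0,0,0]],"gripper":[-1,-1]}'|egrep 'pos|ft'
```

```text
position: [0.5005, 0.1522, 0.1266]
ft_force: [0.4, 0.1, -1.1]
position: [0.5005, 0.1521, 0.1264]
ft_force: [0.1, -3.6, 5.3]
```

```bash
python3 -m jog '{"dp":[[-3,0,-3.2],[-8,0,-8.2],[-14,0,-14.2],[-20,0,-20.2],[-26,0,-26.2],[-32,0,-32.2],[-38,0,-38.2],[-44,0,-44.2],[-50,0,-50.2],[-56,0,-56.2],[-62,0,-62.2],[-68,0,-68.2]],"delta_rot":[[0,0,0],[0,0,0],[0,0,0],[0,0,0],[0,0,0],[0,0,0],[0,0,0],[0,0,0],[0,0,0],[0,0,0],[0,0,0],[0,0,0]],"gripper":[-1,-1,-1,-1,-1,-1,-1,-1,-1,-1,-1,-1]}'
python3 -m jog '{"dp":[[-6,0,-6],[-12,0,-12],[-14,0,-14],[20,0,-48],[40,0,-70],[40,0,-70]],"delta_rot":[[0,0,0],[0,0,0],[0,0,0],[0,0,0],[0,0,0],[0,0,0]],"gripper":[-1,-1,-1,-1,-1,-1]}'
python3 - <<'E'
from g import *
o=st();rt=toolrot(1.54,35)
# actual grasp orientation
rg=R.from_quat([.685,.665,.216,-.207])
for h in(.13,.03,.0): print(h,delta(G["p"]+[0,0,h],rg))
im=robot.camera("side");cv2.imwrite("pics/s6.png",cv2.resize(im[140:290,230:380,::-1],None,fx=4,fy=4,interpolation=2))
E
```

```text
time: 19.0
position: [0.4878, 0.0565, 0.126]
tool_rot: [0.693, 0.609, 0.288, -0.255]
ft_force: [0.4, 1.6, 3.2]
grip_width: 0.0177
grip_force: 40.0
time: 19.6
position: [0.4872, 0.0338, 0.2051]
tool_rot: [0.693, 0.611, 0.288, -0.251]
ft_force: [-0.2, -0.9, -2.6]
grip_width: 0.0179
grip_force: 40.0
t 19.6 p [0.4872 0.0338 0.2051] q [-0.6   0.52  1.86  0.72  1.27 -0.88] F [-0.2 -0.9 -2.6] g 0.0179 40.0
0.13 ([-198.1, 215.5, -231.8], [0.0634, -0.1764, -0.0741])
0.03 ([-268.7, 215.0, -161.0], [0.0634, -0.1764, -0.0741])
0.0 ([-289.9, 214.9, -139.8], [0.0634, -0.1764, -0.0741])
```

View pics/s6.png

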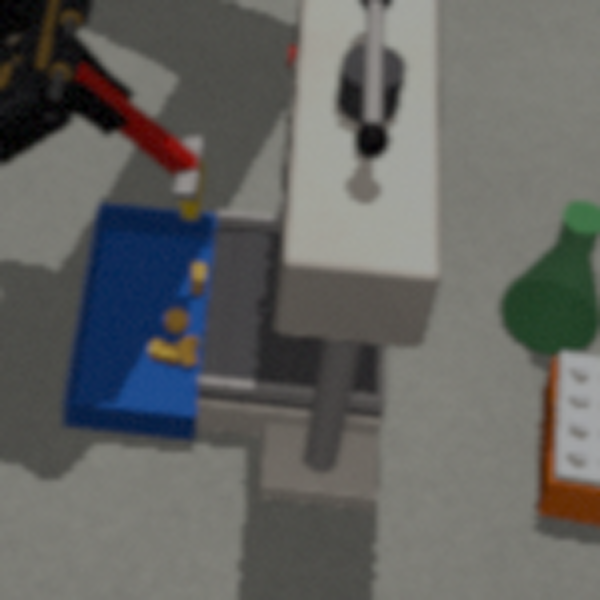

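All four offcuts lie in the tray, at (158,350), (185,352), (175,320) and (200,275), and the bed is clear. Returning the brush.

```bash
python3 -m jog '{"dp":[[-198,215,-232],[-198,215,-232],[-198,215,-232],[-198,215,-232],[-198,215,-232],[-198,215,-232],[-198,215,-232],[-198,215,-232],[-198,215,-232],[-198,215,-232],[-198,215,-232]],"delta_rot":[[0.063,-0.176,-0.074],[0.063,-0.176,-0.074],[0.063,-0.176,-0.074],[0.063,-0.176,-0.074],[0.063,-0.176,-0.074],[0.063,-0.176,-0.074],[0.063,-0.176,-0.074],[0.063,-0.176,-0.074],[0.063,-0.176,-0.074],[0.063,-0.176,-0.074],[0.063,-0.176,-0.074]],"gripper":[-1,-1,-1,-1,-1,-1,-1,-1,-1,-1,-1]}'
python3 - <<'E'
from g import *
o=st();rg=R.from_quat([.685,.665,.216,-.207])
for h in(.13,.03,.0): print(h,delta(G["p"]+[0,0,h],rg))
# check brush attitude in hand: bristle underside / handle silhouette
I={c:robot.camera(c) for c in M}
rb=R.from_quat(o["tool_rot"])*toolrot(0,35).inv(); org=o["position"]-rb.apply([-.0436,0,.0903])
print("brush org",org,rb.as_euler("zyx"))
for c in M:
    i=np.ascontiguousarray(I[c][:,:,::-1])
    for P in(HB,box([-7,-29,0],[7,29,34])): cv2.polylines(i,[cv2.convexHull(proj(c,rb.apply(P)+org).round().astype(np.int32))],1,(0,255,0),1)
    I[c]=i
cv2.imwrite("pics/c7.png",np.hstack([cv2.resize(I["side"][180:290,110:210],None,fx=4,fy=4),cv2.resize(I["top"][110:220,320:420],None,fx=4,fy=4)]))
E
```

```text
time: 20.75
position: [0.6593, -0.2921, 0.2247]
tool_rot: [0.684, 0.663, 0.216, -0.212]
ft_force: [0.1, -0.4, -1.5]
grip_width: 0.0177
grip_force: 40.0
t 20.75 p [ 0.6593 -0.2921  0.2247] q [-0.76  0.84  0.94  0.45  1.78 -0.73] F [ 0.1 -0.4 -1.5] g 0.0177 40.0
0.13 ([0.8, 2.8, -6.3], [-0.0075, -0.0075, -0.004])
0.03 ([-56.9, 3.2, 75.4], [-0.0075, -0.0075, -0.004])
0.0 ([-74.2, 3.4, 99.9], [-0.0075, -0.0075, -0.004])
brush org [ 0.66016971 -0.24818854  0.13454101] [1.54101821 0.00459367 0.00408024]
```

View pics/c7.png

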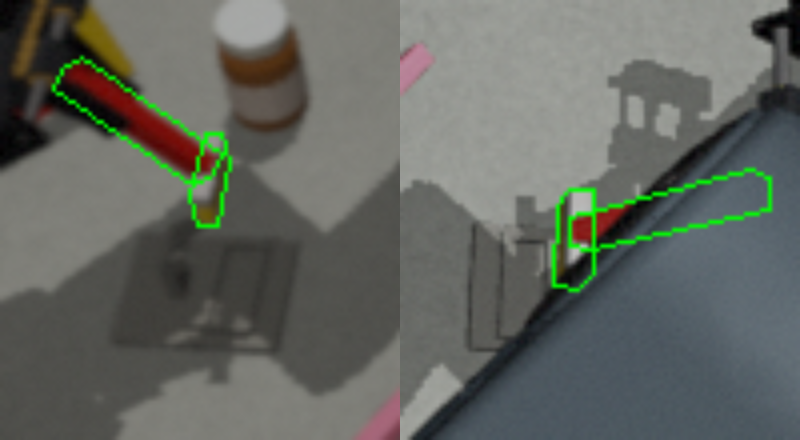

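The brush sits in the hand as predicted, with no slip. Settle, then lower.

```bash
python3 -m jog '{"dp":[[-20,1.5,24],[-42,1.5,54],[-57,1.5,75],[-57,1.5,75],[-57,1.5,75],[-57,1.5,75]],"delta_rot":[[-0.004,-0.004,-0.002],[-0.004,-0.004,-0.002],[-0.004,-0.004,-0.002],[-0.004,-0.004,-0.002],[-0.004,-0.004,-0.002],[-0.004,-0.004,-0.002]],"gripper":[-1,-1,-1,-1,-1,-1]}'
python3 - <<'E'
from g import *
o=st();rg=R.from_quat([.685,.665,.216,-.207])
for h in(.03,.002,0): print(h,delta(G["p"]+[0,0,h],rg))
E
```

```text
time: 21.45
position: [0.6625, -0.2976, 0.1344]
tool_rot: [0.685, 0.665, 0.216, -0.206]
ft_force: [0.7, -0.1, -0.8]
grip_width: 0.0175
grip_force: 40.0
t 21.45 p [ 0.6625 -0.2976  0.1344] q [-0.76  0.93  0.99  0.44  1.64 -0.8 ] F [ 0.7 -0.1 -0.8] g 0.0175 40.0
0.03 ([-0.4, -0.6, 4.7], [0.0018, 0.001, 0.0011])
0.002 ([-16.3, -0.7, 27.7], [0.0018, 0.001, 0.0011])
0 ([-17.5, -0.7, 29.4], [0.0018, 0.001, 0.0011])
```

```bash
python3 -m jog '{"dp":[[-4,-0.7,9],[-8,-0.7,15],[-12,-0.7,21],[-15,-0.7,26],[-16,-0.7,27.5],[-16,-0.7,27.5]],"delta_rot":[[0,0,0],[0,0,0],[0,0,0],[0,0,0],[0,0,0],[0,0,0]],"gripper":[-1,-1,-1,-1,-1,-1]}'
python3 - <<'E'
from g import *
o=st();rg=R.from_quat([.685,.665,.216,-.207])
for h in(.002,0): print(h,delta(G["p"]+[0,0,h],rg))
E
```

```text
time: 22.05
position: [0.6606, -0.2946, 0.1001]
tool_rot: [0.685, 0.664, 0.216, -0.208]
ft_force: [-0.9, -0.6, -1.8]
grip_width: 0.018
grip_force: 40.0
t 22.05 p [ 0.6606 -0.2946  0.1001] q [-0.76  0.96  1.01  0.44  1.6  -0.82] F [-0.9 -0.6 -1.8] g 0.018 40.0
0.002 ([0.9, 1.4, -2.1], [-0.0011, -0.0018, -0.0014])
0 ([-0.3, 1.4, -0.5], [-0.0011, -0.0018, -0.0014])
```

```bash
python3 -m jog '{"dp":[[-0.3,1,0],[-0.3,1,0],[-0.3,1,0]],"delta_rot":[[0,0,0],[0,0,0],[0,0,0]],"gripper":[-1,-1,-1]}'|egrep 'pos|ft'; python3 -m jog '{"dp":[[-0.4,0,0.6],[-0.4,0,0.6]],"delta_rot":[[0,0,0],[0,0,0]],"gripper":[-1,-1]}'|egrep 'pos|ft'
```

```text
position: [0.6619, -0.2949, 0.1001]
ft_force: [-0.8, 0.0, -0.9]
position: [0.6619, -0.295, 0.1]
ft_force: [-1.8, 1.2, 2.3]
```

It rests in the stand. Release and back off along the handle.

```bash
python3 -m jog '{"dp":[[0.2,0,-0.3],[0.2,0,-0.3],[0.2,0,-0.3],[0.2,0,-0.3],[0.2,0,-0.3],[0.2,0,-0.3],[0,0,-30],[0,0,-70],[0,0,-115],[0,0,-160],[60,0,-200],[60,0,-200]],"delta_rot":[[0,0,0],[0,0,0],[0,0,0],[0,0,0],[0,0,0],[0,0,0],[0,0,0],[0,0,0],[0,0,0],[0,0,0],[0,0,0],[0,0,0]],"gripper":[-0.5,-0.4,0,0.5,1,1,1,1,1,1,1,1]}'
python3 - <<'E'
from g import *
o=st();print(delta(np.array([.45,-.30,.42]),R.from_quat(o["tool_rot"])))
E
```

```text
time: 23.75
position: [0.6601, -0.3607, 0.3026]
tool_rot: [0.685, 0.665, 0.217, -0.204]
ft_force: [1.2, 0.2, 1.3]
grip_width: 0.0861
grip_force: 0.0
t 23.75 p [ 0.6601 -0.3607  0.3026] q [-0.82  0.85  0.7   0.46  1.99 -0.68] F [1.2 0.2 1.3] g 0.0861 0.0
([112.2, -210.9, -67.3], [0.0, 0.0, 0.0])
```

```bash
python3 -m jog '{"dp":[[60,0,-85],[112,-211,-67],[112,-211,-67],[112,-211,-67],[112,-211,-67],[112,-211,-67],[112,-211,-67],[112,-211,-67],[112,-211,-67]],"delta_rot":[[0,0,0],[0,0,0],[0,0,0],[0,0,0],[0,0,0],[0,0,0],[0,0,0],[0,0,0],[0,0,0]],"gripper":[1,1,1,1,1,1,1,1,1]}' | head -2
python3 - <<'E'
from g import *
I={c:np.ascontiguousarray(robot.camera(c)) for c in M}
st()
rr={"side":(125,215,175,255),"top":(345,160,400,200)}
for c in M:
    a0=cv2.imread(f"pics/{c}0.png")[:,:,::-1]; l,t,r,b=rr[c]
    for i in(a0,I[c]):
        h=hsv(np.ascontiguousarray(i));m=comp(cv2.inRange(h,(0,120,30),(10,255,255))|cv2.inRange(h,(170,120,30),(180,255,255)),rr[c]);y,x=np.nonzero(m);print(c,len(x),x.mean(),y.mean(),x.min(),x.max(),y.min(),y.max())
cv2.imwrite("pics/f8.png",np.hstack([cv2.resize(I["side"][130:280,120:350,::-1],(398,260)),cv2.resize(I["top"][120:270,180:410,::-1],(398,260))]))
E
```

```text
time: 24.65
position: [0.4506, -0.2996, 0.4153]
t 24.75 p [ 0.4507 -0.2997  0.415 ] q [-0.99  0.45  1.18  0.37  2.   -0.89] F [ 0.3 -0.1 -0.4] g 0.0873 0.0
side 278 151.4892086330935 236.28057553956833 135 169 224 248
side 296 150.96959459459458 235.72972972972974 134 170 224 247
top 291 372.35738831615123 175.01030927835052 352 392 169 181
top 295 372.43728813559323 175.25084745762712 352 392 169 181
```

View pics/f8.png

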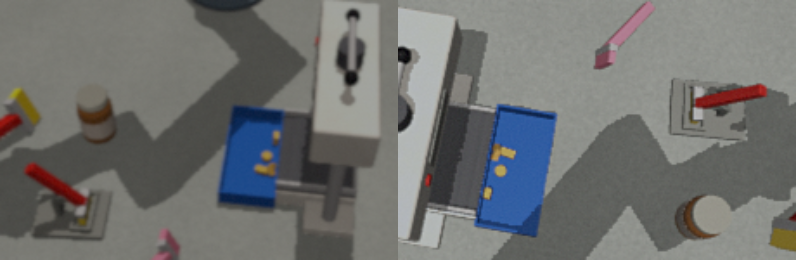

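The brush is back to within a pixel, the jar is unmoved and the bed is clear. All four offcuts are inside the tray, but the block at (487,193) sits close to the rear wall, so I'll check its height by triangulation.

```bash
python3 - <<'E'
from g import *
from scipy.optimize import least_squares
C={}
for c,r in(("top",(222,195,260,240)),("side",(255,195,287,240))):
    i=np.ascontiguousarray(robot.camera(c));y=comp(cv2.inRange(hsv(i),(10,90,80),(35,255,255)),r).astype(np.uint8)
    n,l,s,ce=cv2.connectedComponentsWithStats(y);C[c]=[(ce[k],s[k].tolist()) for k in range(1,n) if s[k,4]>5];print(c,C[c])
u=max(C["top"],key=lambda k:k[0][1])[0];v=min(C["side"],key=lambda k:k[0][1])[0]
x=least_squares(lambda p:np.r_[proj("top",p)[0]-u,proj("side",p)[0]-v],[.5,.08,.02]).x
q=R.from_euler("z",-PR[2]).apply(x-[PR[0],PR[1],0])*1000;print("press frame mm",q,"tray inner x -146..-49, floor 4")
E
```

```text
top [(array([239.68, 207.4 ]), [234, 203, 14, 9, 75]), (array([238.80645161, 218.16129032]), [236, 215, 6, 7, 31]), (array([231.29166667, 231.25      ]), [229, 228, 5, 7, 24])]
side [(array([279.4, 208.1]), [279, 206, 2, 6, 10]), (array([273.75, 219.75]), [272, 218, 5, 5, 20]), (array([273.44, 227.56]), [268, 225, 11, 6, 50])]
press frame mm [-55.97449098  48.04242841  20.33465297] tray inner x -146..-49, floor 4
```

```bash
python3 -c "
from rig import robot
print(robot.hand_in())"
```

```text
the job is handed in; nothing more can be done
None
```

The job is handed in: all four offcuts are in the blue tray, with the block standing on edge against its rear wall. The brush is back in its stand within about a pixel of where it was, and I kept clear of the jar, flask and tip box. The last clock reading was about 25 s, and I have not seen the judge's result.

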